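# Sweep three couplings through the gate into the feed slot

### The arm

A 6-joint arm with a two-finger parallel gripper is mounted at the origin on a cart in front of the work surface, level with it; the furniture and walls round the work are solid. World frame = base frame: x ahead of the robot, y to its left, z up, the work surface at z = 0. Lengths are in m, angles in rad, forces in N, time in s.
With the tool pointing down it reaches from about 0.3 to 0.875 m from the base axis. Payload 6.4 kg.
Tool frame: the origin (TCP) lies at the very end of the fingers, on their centre line; the grasp point (between the pads) lies 19 mm behind it; z points along the fingers, y is the line along which they close (so a half turn about z gives the same grasp; the last joint's range is limited). The gripper opens to 85 mm and grips with 20 to 120 N. Pads are 22 mm wide; open, the fingers measure 114 mm over their backs; the gripper's body (76 mm by 85 mm) begins 54 mm behind the grasp point. The pads swing forward as they close: fully open they stand 13 mm farther back than shut.
Start: joints at [1.021, 0.181, 1.607, -0, 1.354, -0.206], TCP at [0.194, 0.541, 0.231] pointing down, gripper open.
Joint ranges: [-2.99, 2.99], [-0.89, 2.07], [0.3, 2.58], [-1.14, 4.28], [0, 2.63], [-3.12, 3.12]. Speed limits (rad/s): [2.57, 2.57, 3.01, 3.14, 3.14, 3.14].

### API

Orientations are given as a unit quaternion [w, x, y, z].
In Python, from bench import get_obs, optics, workorder gives the robot as it stands.
- The arm moves only by the tool jog_arm, called after "Emit:" as name(argument=value, ...), one argument or row to a line, values as JSON. Schema: {"type":"object","properties":{"segments":{"type":"array","items":{"type":"array","items":{"type":"array","items":{"type":"number"},"minItems":7,"maxItems":7},"minItems":1,"maxItems":10},"minItems":1,"maxItems":1},"only":{"type":"string"},"quiet":{"type":"boolean"},"lines":{"type":"string"}},"required":["segments"],"additionalProperties":false}. segments is a list that holds a single list of rows (three levels of brackets), with 1 to 10 rows, each of 7 numbers: dx, dy, dz in a scale on which 1.0 is 0.6 m, then a rotation vector rx, ry, rz in fractions of the full range, 1 being pi rad, then the opening from 0.0 (shut) to 1.0 (fully open); each row is the pose to reach, as a shift and turn from the pose commanded when the call began, along the tool's axes at that moment; what a row does not reach only later rows make up. A row lasts 1/8 s, in which the tool goes at most 0.0625 m and 0.188 rad, less where a joint would pass 70% of its speed; a pose out of reach is approached as far as the arm can. The fingers move at their own pace and stop on an object; the grip force is fixed at half the most. Time passes only in rows, so rows that do not move let the fingers close. The tool returns the time, the measured TCP pose, the force, the opening and the grip force at its end. only (a regular expression) keeps the lines of the reply that match it, lines (a string "A,B") keeps lines A to B, and quiet returns only ok. Shift and turn numbers lie between -1 and 1, and a call with a number outside is refused. Input that does not fit is refused with a message, and nothing moves.
- get_obs(): the state, without advancing time (a new reading comes with each control period).
- optics.camera(name): name is "scene" or "top"; returns (picture, depth): 384x512x3 uint8, blue, green, red; 384x512 float32, m along the optical axis (not along the pixel's ray), 0 where there is no reading.
- optics.camera_params(name): a dict with "fovy" (degrees; the focal length in pixels is half the picture's height over the tangent of half this angle, whatever the lens; pixels are square), "cx", "cy" (the principal point, pixels), "dist" ([k1, k2, p1, p2, k3] as OpenCV has them; the pictures are not rectified), "view" (4x4, takes a point from world to camera coordinates). Camera axes: x right, y up, looking along -z (the intrinsics and any distortion apply to the point x, -y, -z); pixel columns grow to the right and rows downward; lengths in m; the calibration is good to about 2 mm. A picture is of the moment at which its call begins. camera_params takes no time and is no camera call.
- workorder.hand_in(): hands the job in; it is judged then, once.
The state is a dict: "time_s": time; "q": joint angles; "dq": joint speeds; "joint_efforts": joint torques, N m; "eef_pos": TCP position; "eef_rot": TCP orientation; "wrist_force": force on the tool from outside, world axes, zero at the start; "torque": the same for the moment, N m; "opening": opening from 0.0 (shut) to 1.0 (fully open); "grasp_force": force on a finger pad.
Only numpy, scipy, OpenCV 4.12 (cv2) and the standard library are available. Lean on these libraries where they do the work, as an engineer would, in place of code of your own. Each camera call takes 0.05 s, during which the arm holds its last target. There are 200 camera calls.

### The job

Sweep the three loose shaft couplings one after another, in any order, through the gate between the splayed wings of the low dark steel guide, until all three stand in a row in its slot, each wholly past the gate. Only push them gently along the bench with the fingers: do not grip, lift or topple them. Leave the other tools and parts on the bench where they are.

Things in the scene. Friction and masses are not known exactly. Their poses are not given: they have to be found in the camera images.
- guide: low open-topped dark steel guide fixed to the bench, 10 mm high, no floor. Origin: middle of the gate (slot entrance) at bench level; x points through the gate into the slot, z up. Slot: x = 0 to 150 mm, 48 mm wide, rails 8 mm thick, end stop. Two wings splay at 45 degrees before the gate, from x = 0, y = +-24 mm to x = -43, y = +-66 mm. Couplings in the slot are pushed on by the next
- slot_end (a point): middle of the inner face of the slot's end stop at bench level, 150 mm past the gate; three couplings in a row leave 30 mm to spare. Right of the work a stiff orange cable loops over the bench, in world y below 0.19 m and up to 0.17 m high: keep the fingers clear of it
- coupling_1: plain turned shaft-coupling half standing upright: grey metal cylinder 40 mm in diameter, 35 mm tall, about 0.2 kg, with a bore in its flat top; origin at the centre of its underside, z up. It slides on the bench without tipping when pushed at half height or lower. The three are alike
- coupling_2: plain turned shaft-coupling half standing upright: grey metal cylinder 40 mm in diameter, 35 mm tall, about 0.2 kg, with a bore in its flat top; origin at the centre of its underside, z up. It slides on the bench without tipping when pushed at half height or lower. The three are alike
- coupling_3: plain turned shaft-coupling half standing upright: grey metal cylinder 40 mm in diameter, 35 mm tall, about 0.2 kg, with a bore in its flat top; origin at the centre of its underside, z up. It slides on the bench without tipping when pushed at half height or lower. The three are alike
- dsub_hood: bystander: small cream and grey connector hood, 50x31x14 mm, lying outside the slot, left of it; origin at the centre of its underside
- usb_stick: bystander: black usb stick, 18x52x8 mm, lying outside the slot, left of it, near the connector hood; origin at the centre of its underside
- screwdriver_yellow: bystander: screwdriver with yellow handle, 179 mm long, 24 mm high, behind and right of the guide; origin under its middle

How it is judged:
By the outcome, as a careful person would: the job done as asked, in the order asked, and still so for the second after the job is handed in, with the robot touching nothing.
It also fails if it takes over 61 s, if anything falls off the work surface, if the arm or the gripper's body presses on something with over 40 N, if the wrist force passes 120 N, or if a joint passes its speed limit or range.

## Working session

There is one attempt and no reset: what is moved stays moved. The work goes in short steps, Python scripts to look and compute and a tool call to move; the robot and the scene stay as the last step left them, time stands still between calls to the robot, and variables do not carry over. Pictures are saved under pics/ and viewed, at most 10 in all, crops included, and the job is handed in when it is done.

```bash
mkdir -p pics
```

Create h.py:
```python
import numpy as np, cv2
from bench import get_obs, optics, workorder
def cam(n):
    p=optics.camera_params(n); im,d=optics.camera(n)
    f=im.shape[0]/2/np.tan(np.radians(p["fovy"])/2)
    K=np.array([[f,0,p["cx"]],[0,f,p["cy"]],[0,0,1.]])
    return im,d,K,np.array(p["dist"],float),np.array(p["view"],float)
def onplane(uv,K,D,V,z):
    uv=np.asarray(uv,float).reshape(-1,1,2)
    n=cv2.undistortPoints(uv,K,D)[:,0]
    r=np.c_[n[:,0],-n[:,1],-np.ones(len(n))]@V[:3,:3]
    o=-V[:3,:3].T@V[:3,3]
    return o+r*((z-o[2])/r[:,2])[:,None]
def proj(P,K,D,V):
    c=np.c_[np.asarray(P,float),np.ones(len(P))]@V.T
    return cv2.projectPoints(c[:,:3]*[1,-1,-1],np.zeros(3),np.zeros(3),K,D)[0][:,0]
```

Run:
```python
from h import *
for n in("top","scene"):
    im,d,K,D,V=cam(n); np.savez(n+'0.npz',im=im,d=d)
    print(n,K[0,0],D,-V[:3,:3].T@V[:3,3],V[:3,:3].round(2).tolist())
    cv2.imwrite(f'pics/{n}0.png',cv2.resize(im,None,fx=1.5,fy=1.5,interpolation=cv2.INTER_CUBIC))
o=get_obs();print(o)
```

```text
top 487.72274103007044 [-0.09297583  0.          0.          0.          0.        ] [0.47482698 0.22730395 0.99428168] [[-0.01, -1.0, -0.01], [0.99, -0.01, 0.15], [-0.15, -0.0, 0.99]]
scene 377.47789805980545 [-0.05261216  0.          0.          0.          0.        ] [ 0.12124137 -0.31444939  0.38387368] [[0.73, -0.68, 0.02], [0.26, 0.3, 0.92], [-0.63, -0.66, 0.4]]
{'time_s': 0.1, 'q': array([ 1.02069457e+00,  1.81489015e-01,  1.60790675e+00,  5.09386078e-05,
        1.35379776e+00, -2.06319982e-01]), 'dq': array([-0.00013908, -0.00016508, -0.00232876, -0.00046091, -0.00122319,
       -0.00044823]), 'joint_efforts': array([ 7.19972140e-04, -4.45879233e+01, -3.52238882e+01, -2.88628653e-04,
        4.13820890e-03, -1.08670730e-05]), 'eef_pos': array([0.19351925, 0.54093258, 0.23046233]), 'eef_rot': array([-3.18677614e-04,  1.71051042e-01,  9.85261843e-01, -7.34683510e-04]), 'wrist_force': array([-0.09800676, -0.0512506 ,  0.15050174]), 'torque': array([ 0.03044512, -0.04283544,  0.03983677]), 'grasp_force': 0.0, 'opening': 0.9993240683034107}
```

View pics/top0.png

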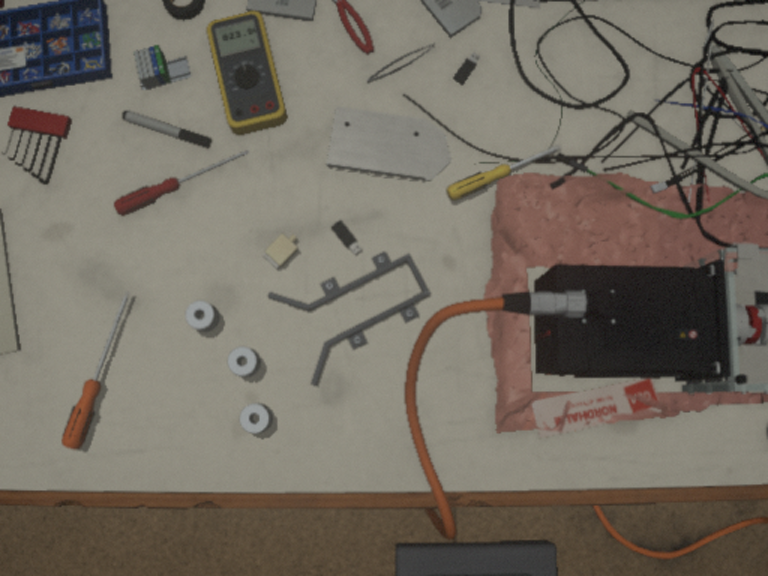

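View pics/scene0.png

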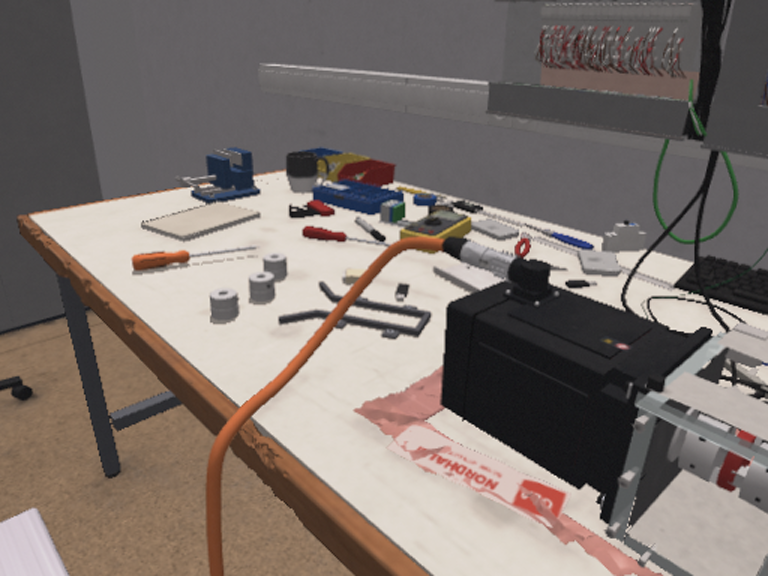

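The top view (768×576 enlargement) shows the couplings at about (201,316), (243,361) and (255,418). The gate lies between (308,308) and (328,345), and the slot's end runs (408,258)–(428,293). The hood is at (281,250), the stick at (346,238), and the cable to the right of x≈410. Next I'll measure these precisely.

Run:
```python
from h import *
from scipy.optimize import least_squares
a=np.load('top0.npz'); im,d=a['im'],a['d']
p=optics.camera_params('top');f=192/np.tan(np.radians(p["fovy"])/2)
K=np.array([[f,0,p["cx"]],[0,f,p["cy"]],[0,0,1.]]);D=np.array(p['dist']);V=np.array(p['view'])
# height map
vv,uu=np.mgrid[0:384,0:512]
uv=np.c_[uu.ravel(),vv.ravel()].astype(float)
n=cv2.undistortPoints(uv[:,None],K,D)[:,0]; z=d.ravel()
c=np.c_[n[:,0]*z,-n[:,1]*z,-z]
W=((c-V[:3,3])@V[:3,:3]).reshape(384,512,3)
ok=d>0
print('bench z',np.median(W[180:200,60:80,2]), ok.mean())
for i,(u,v) in enumerate([(201,316),(243,361),(255,418)]):
    u,v=int(u/1.5),int(v/1.5); s=np.s_[v-16:v+17,u-16:u+17]
    m=((W[s][...,2]>.027)&ok[s]).astype(np.uint8)
    cn=max(cv2.findContours(m,0,1)[0],key=cv2.contourArea)
    (x,y),r=cv2.minEnclosingCircle(cn)
    P=onplane([[x+u-16,y+v-16]],K,D,V,.035)[0]
    print(i+1,P.round(4),'r',r/f*.96,'maxz',np.percentile(W[s][...,2],98))
# guide: dark mask vs model
hsv=cv2.cvtColor(im,cv2.COLOR_BGR2HSV)
m=np.zeros((384,512),np.uint8); m[165:262,176:292]=(im.max(2)<115)[165:262,176:292]
nb,l,st,ce=cv2.connectedComponentsWithStats(m); k=1+np.argmax(st[1:,4]); m=(l==k).astype(np.uint8); print(st[k])
dt=cv2.GaussianBlur(m.astype(np.float32),(0,0),2)
# rails' model centre lines at z=.01
t=np.linspace(0,1,60)[:,None]
seg=lambda A,B:np.array(A)+t*(np.array(B)-np.array(A))
o=4*np.tan(np.pi/8)
M=np.r_[seg((0-o*0,.028),(.154,.028)),seg((0,-.028),(.154,-.028)),seg((.154,-.028),(.154,.028)),seg((0,.028),(-.043,.069)),seg((0,-.028),(-.043,-.069))]
def w(x,M=M,z=.01):
    c,s=np.cos(x[2]),np.sin(x[2]); return np.c_[M@np.array([[c,s],[-s,c]])+x[:2],np.full(len(M),z)]
def r(x):
    q=proj(w(x),K,D,V).astype(np.float32)
    return 1-cv2.remap(dt,q[:,:1].copy(),q[:,1:].copy(),1)[:,0]
g0=onplane([[318/1.5,326/1.5],[418/1.5,276/1.5]],K,D,V,.01)
x0=[*g0[0,:2],np.arctan2(*(g0[1]-g0[0])[[1,0]])]
s=least_squares(r,x0,diff_step=1e-3,x_scale=[.01,.01,.1]); print('guide',x0,s.x,s.cost,np.degrees(s.x[2]))
np.save('g.npy',s.x)
big=cv2.resize(im,None,fx=3,fy=3)[420:820,250:950].copy()
q=proj(w(s.x),K,D,V)
for a_ in q: cv2.circle(big,tuple(int(v) for v in (a_*3+1-[250,420])),1,(0,0,255),-1)
cv2.imwrite('pics/fit.png',big)
hm=(W[165:262,176:292,2]); print('cable z',[(W[v,u].round(3).tolist()) for u,v in((290,205),(276,240),(278,280))])
```

```text
bench z -0.0013722004574524315 0.9959513346354166
1 [0.5975 0.4558 0.035 ] r 0.019806395076991935 maxz 0.036607247003557705
2 [0.5365 0.3979 0.035 ] r 0.01983669035452928 maxz 0.0362724828068524
3 [0.4617 0.3801 0.035 ] r 0.020491531253818314 maxz 0.036488573555787156
[ 179  168  108   90 1600]
guide [np.float64(0.5836367188167686), np.float64(0.29959814557689796), np.float64(-1.1100789655238723)] [ 0.58357023  0.30026374 -1.10317917] 9.380992 -63.20751035062978
cable z [[0.609, 0.14, 0.001], [0.532, 0.175, 0.093], [0.457, 0.169, 0.034]]
```

View pics/fit.png

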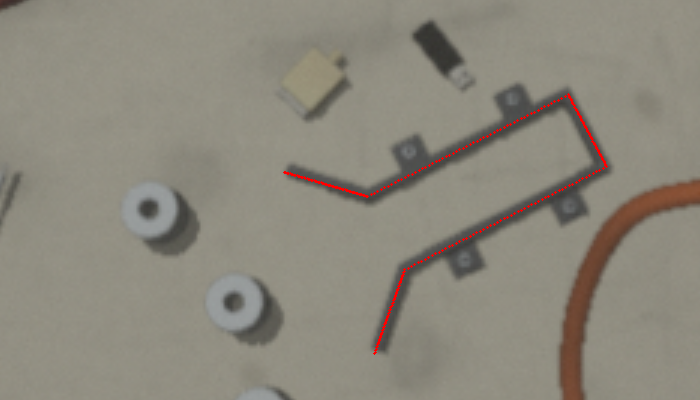

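The fit matches the guide. In guide axes I'll push each coupling with the fingers about 12 mm apart, giving two contacts within 41 mm so they fit the slot. I'll start with coupling 2, which is nearly in line with the gate.

Add to h.py:
```python
from scipy.spatial.transform import Rotation as R
def rows(*T):
    """T: (gx,gy,z,heading offset deg from guide x) of the TCP; tool -x is the pushing side"""
    g=np.load('g.npy'); o=get_obs(); Rt=R.from_quat(o['eef_rot'],scalar_first=True).as_matrix()
    c,s=np.cos(g[2]),np.sin(g[2])
    def G(p): d=np.array(p[:2])-g[:2]; return np.array([c*d[0]+s*d[1],-s*d[0]+c*d[1]])
    h=np.arctan2(-Rt[1,0],-Rt[0,0])
    print('t',round(o['time_s'],2),'TCP guide',G(o['eef_pos']).round(4),'z',o['eef_pos'][2].round(4),'head',np.degrees(h-g[2]).round(1),'F',o['wrist_force'].round(1),'open',round(o['opening'],3))
    for x,y,z,a in T:
        P=np.array([g[0]+c*x-s*y,g[1]+s*x+c*y,z]); k=g[2]+np.radians(a)
        Rg=np.array([[-np.cos(k),-np.sin(k),0],[-np.sin(k),np.cos(k),0],[0,0,-1]]).T
        print((x,y,z,a),(Rt.T@(P-o['eef_pos'])).round(4).tolist(),R.from_matrix(Rt.T@Rg).as_rotvec().round(4).tolist())
```

```bash
python3 -c "
from h import *
rows((-.154,.002,.1,0),(-.154,.002,.008,0),(0.001,0.0,.008,0))"
```

```text
t 0.1 TCP guide [-0.3907 -0.2397] z 0.2305 head 43.5 F [-0.1 -0.1  0.2] open 0.999
(-0.154, 0.002, 0.1, 0) [-0.3381, 0.0126, 0.1303] [-0.0016, 0.0002, 0.7594]
(-0.154, 0.002, 0.008, 0) [-0.3381, 0.0127, 0.2223] [-0.0016, 0.0002, 0.7594]
(0.001, 0.0, 0.008, 0) [-0.4492, -0.0955, 0.2224] [-0.0016, 0.0002, 0.7594]
```

The rows are not in the units I measure in: shifts go in shares of 0.6 m and turns go in shares of pi rad. I convert before sending: -0.338 m / 0.6 = -0.5633, -0.28 m / 0.6 = -0.4667, 0.7594 rad / 3.1416 = 0.2417.

Emit:
jog_arm(
  segments=[
    [[-0.0933,0.0033,0.0333,0,0,0.0382,0.14],[-0.1867,0.0067,0.0667,0,0,0.0796,0.14],[-0.28,0.01,0.1,0,0,0.121,0.14],[-0.3733,0.0133,0.1333,0,0,0.1623,0.14],[-0.4667,0.0167,0.1833,0,0,0.2037,0.14],[-0.5633,0.0212,0.2167,-0.0005,0,0.2417,0.14],[-0.5633,0.0212,0.2167,-0.0005,0,0.2417,0.14],[-0.5633,0.0212,0.2167,-0.0005,0,0.2417,0.14]],
  ],
)

```text
time_s: 1.1
eef_pos: [0.5159, 0.439, 0.1005]
eef_rot: [-0.0, 0.524, 0.852, 0.0]
wrist_force: [0.1, -0.5, 0.3]
opening: 0.142
grasp_force: 0.0
```

```bash
python3 -c "
from h import *
rows((-.154,.002,.008,0),(0.001,0.0,.008,0))
im,*_=cam('top'); cv2.imwrite('pics/a.png',im[140:320,60:300].repeat(3,0).repeat(3,1))"
```

```text
t 1.1 TCP guide [-0.1544  0.0021] z 0.1005 head -0.0 F [ 0.1 -0.5  0.3] open 0.142
(-0.154, 0.002, 0.008, 0) [-0.0005, -0.0001, 0.0925] [-0.0003, -0.0008, -0.0002]
(0.001, 0.0, 0.008, 0) [-0.1555, -0.0021, 0.0924] [-0.0003, -0.0008, -0.0002]
```

View pics/a.png

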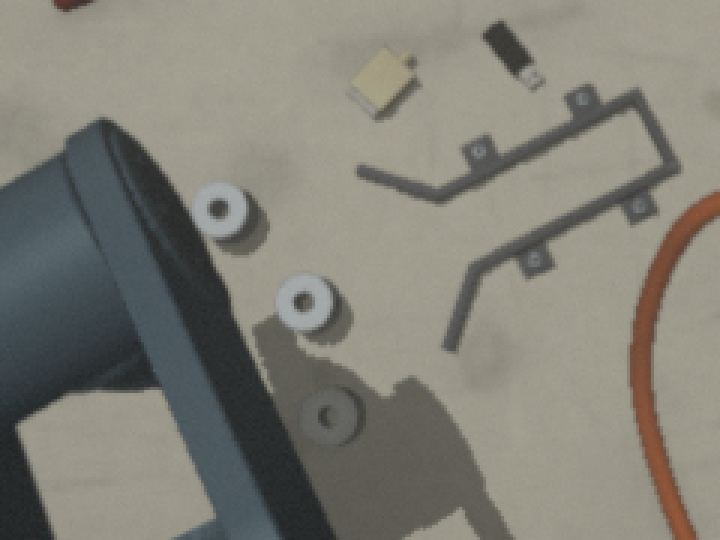

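The picture shows the arm behind coupling 2 (crop 305,302). All three couplings are where they were, and the guide is clear. I'll descend and then push.

Converted, 0.092 m / 0.6 = 0.1533, 0.075 m / 0.6 = 0.125.

Emit:
jog_arm(
  segments=[
    [[0,0,0.0667,0,0,0,0.14],[0,0,0.125,0,0,0,0.14],[0,0,0.1533,0,0,0,0.14],[-0.0083,0,0.1533,0,0,0,0.14],[-0.02,0,0.1533,0,0,0,0.14],[-0.0333,0,0.1533,0,0,0,0.14],[-0.05,0,0.1533,0,0,0,0.14],[-0.0667,-0.0017,0.1533,0,0,0,0.14]],
  ],
)

```text
time_s: 2.15
eef_pos: [0.5347, 0.4035, 0.0106]
eef_rot: [0.001, 0.524, 0.852, 0.002]
wrist_force: [-1.2, 4.0, 4.0]
opening: 0.135
grasp_force: 2.3
```

Emit:
jog_arm(
  segments=[
    [[-0.0167,0,0,0,0,0,0.14],[-0.0333,0,0,0,0,0,0.14],[-0.05,-0.0017,0,0,0,0,0.14],[-0.0667,-0.0017,0,0,0,0,0.14],[-0.0833,-0.0017,0,0,0,0,0.14]],
  ],
)

```text
time_s: 2.78
eef_pos: [0.5554, 0.3577, 0.0092]
eef_rot: [0.0, 0.524, 0.852, 0.001]
wrist_force: [-1.5, 3.4, 3.8]
opening: 0.138
grasp_force: 2.5
```

```bash
python3 -c "
from h import *
rows((0.002,0,.008,0))
im,*_=cam('scene'); cv2.imwrite('pics/b.png',im[130:260,60:320].repeat(3,0).repeat(3,1))"
```

```text
t 2.77 TCP guide [-0.0639  0.0007] z 0.0092 head -0.0 F [-1.5  3.4  3.8] open 0.138
(0.002, 0, 0.008, 0) [-0.066, -0.0007, 0.0011] [0.0012, -0.0007, -0.0001]
```

View pics/b.png

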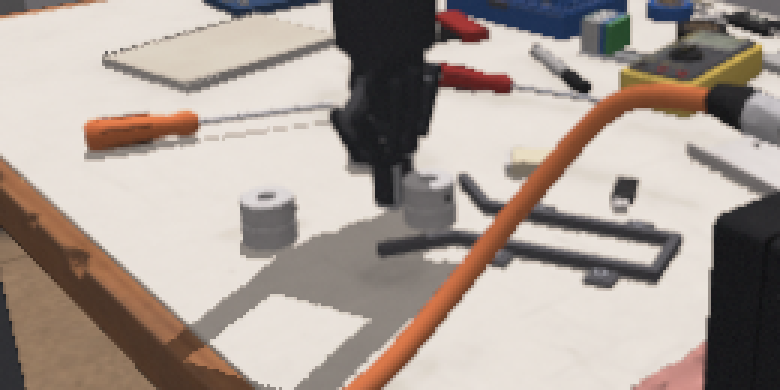

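The coupling stands upright against both fingers at the wing mouth (crop 430,200). I'll carry on through the gate, then back off and rise.

Converted, -0.066 m / 0.6 = -0.11, -0.05 m / 0.6 = -0.0833.

Emit:
jog_arm(
  segments=[
    [[-0.0167,0,0,0,0,0,0.14],[-0.0333,0,0,0,0,0,0.14],[-0.05,-0.0017,0,0,0,0,0.14],[-0.0667,-0.0017,0,0,0,0,0.14],[-0.0833,-0.0017,0,0,0,0,0.14],[-0.1,-0.0017,0,0,0,0,0.14],[-0.11,-0.0017,0,0,0,0,0.14],[-0.11,-0.0017,0,0,0,0,0.14]],
  ],
)

```text
time_s: 3.82
eef_pos: [0.5843, 0.2979, 0.0089]
eef_rot: [0.0, 0.524, 0.852, 0.0]
wrist_force: [-0.3, -0.9, 0.7]
opening: 0.14
grasp_force: 0.0
```

Emit:
jog_arm(
  segments=[
    [[0.025,0,0,0,0,0,0.14],[0.05,0,-0.0333,0,0,0,0.14],[0.0833,0,-0.1167,0,0,0,0.14]],
  ],
)

```text
time_s: 4.2
eef_pos: [0.5586, 0.344, 0.0781]
eef_rot: [-0.002, 0.524, 0.852, -0.001]
wrist_force: [0.9, 0.4, 0.6]
opening: 0.14
grasp_force: 0.0
```

```bash
python3 -c "
from h import *
rows((-.165,.113,.08,-43),(-.165,.113,.008,-43),(-.067,.021,.008,-43))"
```

```text
t 4.2 TCP guide [-0.0502 -0.0026] z 0.0781 head 0.0 F [0.9 0.4 0.6] open 0.14
(-0.165, 0.113, 0.08, -43) [0.1147, 0.1156, -0.0023] [-0.0043, 0.0006, 0.7509]
(-0.165, 0.113, 0.008, -43) [0.1146, 0.1159, 0.0697] [-0.0043, 0.0006, 0.7509]
(-0.067, 0.021, 0.008, -43) [0.0167, 0.0239, 0.07] [-0.0043, 0.0006, 0.7509]
```

Converted, 0.1156 m / 0.6 = 0.1927, 0.1147 m / 0.6 = 0.1912, 0.7509 rad / 3.1416 = 0.239.

Emit:
jog_arm(
  segments=[
    [[0.05,0.05,0,0,0,0.0573,0.14],[0.1,0.1,0,0,0,0.1146,0.14],[0.15,0.15,0,0,0,0.1719,0.14],[0.1912,0.1927,0,0,0,0.2292,0.14],[0.1912,0.1927,0,0,0,0.239,0.14],[0.1912,0.1927,0.0583,0,0,0.239,0.14],[0.1912,0.1927,0.1083,0,0,0.239,0.14],[0.1912,0.1927,0.1167,0,0,0.239,0.14],[0.1912,0.1927,0.1167,0,0,0.239,0.14]],
  ],
)

```text
time_s: 5.32
eef_pos: [0.613, 0.498, 0.0105]
eef_rot: [-0.0, 0.8, 0.6, 0.001]
wrist_force: [0.3, -0.1, 0.9]
opening: 0.137
grasp_force: 0.0
```

```bash
python3 -c "
from h import *
rows((-.165,.113,.008,-43),(-.067,.021,.008,-43))
im,d,K,D,V=cam('top'); cv2.imwrite('pics/c.png',im[140:320,60:300].repeat(3,0).repeat(3,1))"
```

```text
t 5.33 TCP guide [-0.1633  0.1154] z 0.0105 head -43.0 F [ 0.3 -0.1  0.9] open 0.137
(-0.165, 0.113, 0.008, -43) [-0.0004, -0.0029, 0.0025] [0.001, -0.0016, 0.0003]
(-0.067, 0.021, 0.008, -43) [-0.1348, -0.0034, 0.0023] [0.001, -0.0016, 0.0003]
```

View pics/c.png

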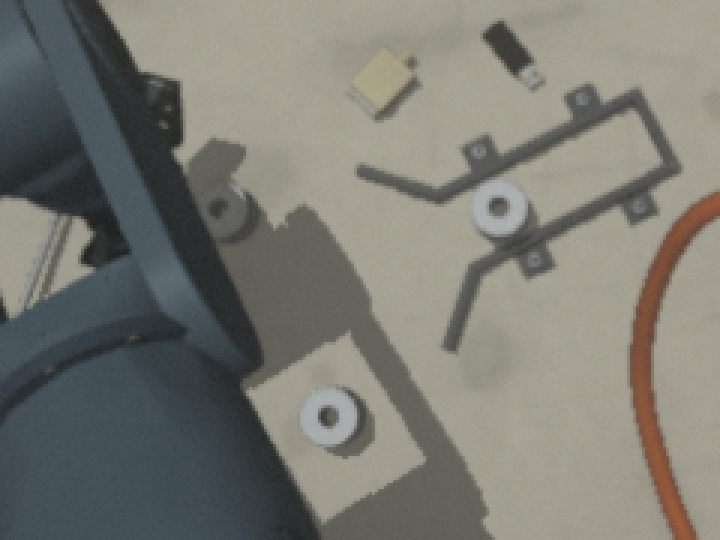

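Coupling 2 is in the slot (crop 498,208), clear of the gate. Coupling 1 at (225,208) has not moved, and neither has coupling 3. I'll push coupling 1 diagonally now, with the lateral offset corrected.

Converted, -0.086 m / 0.6 = -0.1433, -0.003 m / 0.6 = -0.005.

Emit:
jog_arm(
  segments=[
    [[0,-0.005,0.0033,0,0,0,0.14],[-0.0133,-0.005,0.0033,0,0,0,0.14],[-0.0267,-0.005,0.0033,0,0,0,0.14],[-0.0433,-0.005,0.0033,0,0,0,0.14],[-0.06,-0.005,0.0033,0,0,0,0.14],[-0.0767,-0.005,0.0033,0,0,0,0.14],[-0.0933,-0.005,0.0033,0,0,0,0.14],[-0.11,-0.005,0.0033,0,0,0,0.14],[-0.1267,-0.005,0.0033,0,0,0,0.14],[-0.1433,-0.005,0.0033,0,0,0,0.14]],
  ],
)

```text
time_s: 6.62
eef_pos: [0.5862, 0.4159, 0.0077]
eef_rot: [-0.0, 0.8, 0.6, 0.001]
wrist_force: [0.8, 4.5, 3.8]
opening: 0.141
grasp_force: 2.2
```

Emit:
jog_arm(
  segments=[
    [[-0.0167,0,0,0,0,0,0.14],[-0.0333,0,0,0,0,0,0.14],[-0.05,0,0,0,0,0,0.14],[-0.0667,0,0,0,0,0,0.14],[-0.08,0,0,0,0,0,0.14],[-0.08,0,0,0,0,0,0.14]],
  ],
)

```text
time_s: 7.38
eef_pos: [0.5719, 0.3687, 0.0065]
eef_rot: [-0.0, 0.8, 0.6, -0.001]
wrist_force: [0.5, 0.5, 0.8]
opening: 0.138
grasp_force: 0.1
```

```bash
python3 -c "
from h import *
rows((-.067,.021,.008,-43),(-.075,.021,.008,-43))
im,d,K,D,V=cam('scene'); cv2.imwrite('pics/d.png',im[130:260,60:320].repeat(3,0).repeat(3,1))"
```

```text
t 7.38 TCP guide [-0.0664  0.0204] z 0.0065 head -43.1 F [0.5 0.5 0.8] open 0.138
(-0.067, 0.021, 0.008, -43) [0.0009, 0.0, -0.0015] [-0.0008, 0.0009, -0.001]
(-0.075, 0.021, 0.008, -43) [0.0067, -0.0054, -0.0015] [-0.0008, 0.0009, -0.001]
```

View pics/d.png

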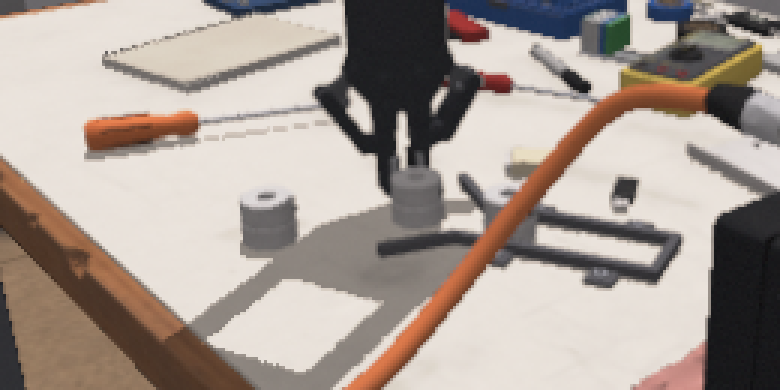

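Coupling 1 stands upright in front of the gate, touching the fingers (crop 417,195). I'll back off, swing behind it to the slot's heading, and push on.

```bash
python3 -c "
from h import *
rows((-.09,.0425,.008,-43),(-.095,0,.008,0),(-.08,0,.008,0),(.002,0,.008,0))"
```

```text
t 7.42 TCP guide [-0.0667  0.0203] z 0.0062 head -43.0 F [ 0.1  0.1 -0.5] open 0.142
(-0.09, 0.0425, 0.008, -43) [0.0322, 0.0003, -0.0018] [-0.0012, 0.0012, -0.0008]
(-0.095, 0, 0.008, 0) [0.0068, -0.0342, -0.0017] [-0.0016, 0.0007, -0.7513]
(-0.08, 0, 0.008, 0) [-0.0041, -0.024, -0.0017] [-0.0016, 0.0007, -0.7513]
(0.002, 0, 0.008, 0) [-0.064, 0.032, -0.0017] [-0.0016, 0.0007, -0.7513]
```

Converted, -0.0342 m / 0.6 = -0.057, 0.03 m / 0.6 = 0.05, -0.7513 rad / 3.1416 = -0.2391.

Emit:
jog_arm(
  segments=[
    [[0.025,0,-0.0033,0,0,0,0.14],[0.05,0,-0.0033,0,0,0,0.14],[0.045,-0.0133,-0.0033,0,0,-0.0573,0.14],[0.035,-0.0267,-0.0033,0,0,-0.1146,0.14],[0.0233,-0.0417,-0.0033,0,0,-0.1719,0.14],[0.0113,-0.057,-0.0033,0,0,-0.2292,0.14],[0.0113,-0.057,-0.0033,0,0,-0.2391,0.14],[0.0113,-0.057,-0.0033,0,0,-0.2391,0.14]],
  ],
)

```text
time_s: 8.43
eef_pos: [0.5422, 0.3871, 0.0093]
eef_rot: [0.0, 0.525, 0.851, 0.001]
wrist_force: [0.8, 0.7, 0.6]
opening: 0.138
grasp_force: 0.0
```

```bash
python3 -c "
from h import *
rows((.002,0,.008,0))"
```

```text
t 8.43 TCP guide [-0.0961  0.0022] z 0.0093 head -0.1 F [0.8 0.7 0.6] open 0.138
(0.002, 0, 0.008, 0) [-0.0981, -0.0021, 0.0013] [0.0021, -0.0005, -0.0018]
```

Converted, -0.078 m / 0.6 = -0.13, -0.07 m / 0.6 = -0.1167.

Emit:
jog_arm(
  segments=[
    [[-0.01,-0.0017,0.0017,0,0,0,0.14],[-0.0217,-0.0033,0.0017,0,0,0,0.14],[-0.0333,-0.0033,0.0017,0,0,0,0.14],[-0.05,-0.0033,0.0017,0,0,0,0.14],[-0.0667,-0.0033,0.0017,0,0,0,0.14],[-0.0833,-0.0033,0.0017,0,0,0,0.14],[-0.1,-0.0033,0.0017,0,0,0,0.14],[-0.1167,-0.0033,0.0017,0,0,0,0.14],[-0.13,-0.0033,0.0017,0,0,0,0.14]],
  ],
)

```text
time_s: 9.55
eef_pos: [0.5753, 0.3154, 0.0082]
eef_rot: [-0.0, 0.524, 0.852, 0.001]
wrist_force: [-2.5, 3.3, -0.2]
opening: 0.141
grasp_force: 1.8
```

Emit:
jog_arm(
  segments=[
    [[-0.0133,0,0,0,0,0,0.14],[-0.0267,0,0,0,0,0,0.14],[-0.0333,0,0,0,0,0,0.14],[-0.0333,0,0,0,0,0,0.14]],
  ],
)

```text
time_s: 10.05
eef_pos: [0.5845, 0.2972, 0.0082]
eef_rot: [0.0, 0.524, 0.852, 0.001]
wrist_force: [-0.3, 0.2, 0.2]
opening: 0.138
grasp_force: 0.0
```

Emit:
jog_arm(
  segments=[
    [[0.025,0,0,0,0,0,0.14],[0.05,0,-0.0333,0,0,0,0.14],[0.0833,0,-0.1167,0,0,0,0.14],[0.1333,0,-0.1167,0,0,0,0.14]],
  ],
)

```text
time_s: 10.55
eef_pos: [0.5512, 0.3722, 0.0853]
eef_rot: [0.003, 0.524, 0.852, 0.005]
wrist_force: [0.8, 0.3, -0.2]
opening: 0.139
grasp_force: 0.0
```

```bash
python3 -c "
from h import *
rows((-.1625,-.1055,.08,42),(-.1625,-.1055,.008,42),(-.067,-.0205,.008,42))"
```

```text
t 10.55 TCP guide [-0.0788  0.0035] z 0.0853 head 0.0 F [ 0.8  0.3 -0.2] open 0.139
(-0.1625, -0.1055, 0.08, 42) [0.0837, -0.109, 0.0039] [0.0115, 0.0047, -0.7325]
(-0.1625, -0.1055, 0.008, 42) [0.0838, -0.1099, 0.0759] [0.0115, 0.0047, -0.7325]
(-0.067, -0.0205, 0.008, 42) [-0.0118, -0.0249, 0.077] [0.0115, 0.0047, -0.7325]
```

Converted, -0.109 m / 0.6 = -0.1817, 0.083 m / 0.6 = 0.1383, -0.733 rad / 3.1416 = -0.2333.

Emit:
jog_arm(
  segments=[
    [[0.0333,-0.045,0,0,0,-0.0573,0.14],[0.0667,-0.0917,0,0,0,-0.1146,0.14],[0.1,-0.1367,0,0,0,-0.1719,0.14],[0.1383,-0.1817,0,0,0,-0.2292,0.14],[0.1383,-0.1817,0,0,0,-0.2333,0.14],[0.1383,-0.1817,0,0,0,-0.2333,0.14]],
  ],
)

```text
time_s: 11.3
eef_pos: [0.4139, 0.3952, 0.0795]
eef_rot: [0.001, 0.184, 0.983, 0.001]
wrist_force: [0.1, -0.4, 0.5]
opening: 0.139
grasp_force: 0.0
```

```bash
python3 -c "
from h import *
rows((-.1625,-.1055,.008,42),(-.067,-.0205,.008,42))"
```

```text
t 11.3 TCP guide [-0.1612 -0.1087] z 0.0795 head 42.0 F [ 0.1 -0.4  0.5] open 0.139
(-0.1625, -0.1055, 0.008, 42) [-0.001, 0.003, 0.0715] [0.0033, 0.0024, -0.0]
(-0.067, -0.0205, 0.008, 42) [-0.1288, 0.0023, 0.0718] [0.0033, 0.0024, -0.0]
```

Converted, 0.071 m / 0.6 = 0.1183, 0.065 m / 0.6 = 0.1083.

Emit:
jog_arm(
  segments=[
    [[0,0.005,0.0583,0,0,0,0.14],[0,0.005,0.1083,0,0,0,0.14],[0,0.005,0.1183,0,0,0,0.14],[-0.0117,0.005,0.1183,0,0,0,0.14],[-0.0233,0.005,0.1183,0,0,0,0.14],[-0.0367,0.005,0.1183,0,0,0,0.14],[-0.0533,0.005,0.1183,0,0,0,0.14],[-0.07,0.005,0.1183,0,0,0,0.14],[-0.0867,0.005,0.1183,0,0,0,0.14],[-0.1033,0.005,0.1183,0,0,0,0.14]],
  ],
)

```text
time_s: 12.55
eef_pos: [0.4728, 0.3743, 0.0071]
eef_rot: [0.0, 0.184, 0.983, 0.001]
wrist_force: [-2.6, 1.0, 2.0]
opening: 0.141
grasp_force: 1.6
```

Emit:
jog_arm(
  segments=[
    [[-0.0167,0,0,0,0,0,0.14],[-0.0333,0,0,0,0,0,0.14],[-0.05,0,0,0,0,0,0.14],[-0.0667,0,0,0,0,0,0.14],[-0.0833,0,0,0,0,0,0.14],[-0.1,0,0,0,0,0,0.14],[-0.1117,0,0,0,0,0,0.14],[-0.1117,0,0,0,0,0,0.14]],
  ],
)

```text
time_s: 13.55
eef_pos: [0.5356, 0.3499, 0.0071]
eef_rot: [0.001, 0.184, 0.983, 0.001]
wrist_force: [-0.2, -0.4, -0.9]
opening: 0.139
grasp_force: 0.0
```

```bash
python3 -c "
from h import *
rows((-.067,-.0205,.008,42),(-.095,0,.008,0))
im,d,K,D,V=cam('scene'); cv2.imwrite('pics/e.png',im[130:260,60:320].repeat(3,0).repeat(3,1))"
```

```text
t 13.55 TCP guide [-0.066  -0.0204] z 0.0071 head 42.0 F [-0.2 -0.4 -0.9] open 0.139
(-0.067, -0.0205, 0.008, 42) [0.0008, 0.0006, -0.0009] [0.0017, 0.0014, -0.0003]
(-0.095, 0, 0.008, 0) [0.0079, 0.0346, -0.0008] [0.0021, 0.0007, 0.7328]
```

View pics/e.png

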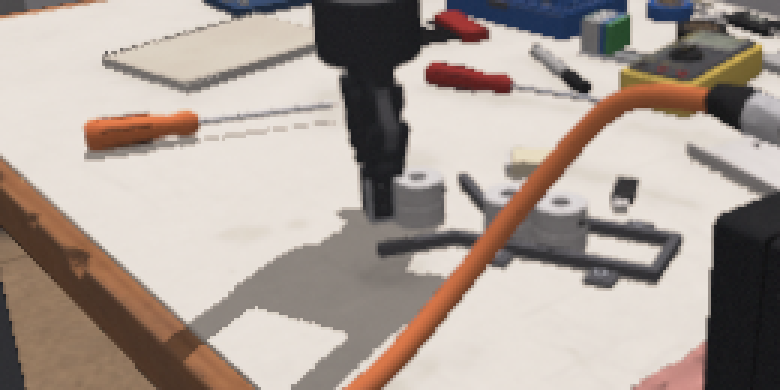

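Two couplings are in the slot (crop 507,205 and 557,215), and coupling 3 waits at (420,197) before the gate. I'll swing behind it and push it in the same way.

Converted, 0.0345 m / 0.6 = 0.0575, 0.03 m / 0.6 = 0.05, 0.733 rad / 3.1416 = 0.2333.

Emit:
jog_arm(
  segments=[
    [[0.025,0,-0.0017,0,0,0,0.14],[0.05,0,-0.0017,0,0,0,0.14],[0.045,0.0133,-0.0017,0,0,0.0573,0.14],[0.035,0.0267,-0.0017,0,0,0.1146,0.14],[0.0233,0.0417,-0.0017,0,0,0.1719,0.14],[0.0133,0.0575,-0.0017,0,0,0.2292,0.14],[0.0133,0.0575,-0.0017,0,0,0.2333,0.14],[0.0133,0.0575,-0.0017,0,0,0.2333,0.14]],
  ],
)

```text
time_s: 14.6
eef_pos: [0.5385, 0.3856, 0.008]
eef_rot: [-0.0, 0.522, 0.853, 0.0]
wrist_force: [0.3, 0.1, 0.6]
opening: 0.141
grasp_force: 0.0
```

```bash
python3 -c "
from h import *
rows((.004,0,.008,0))"
```

```text
t 14.6 TCP guide [-0.0965 -0.0018] z 0.008 head 0.2 F [0.3 0.1 0.6] open 0.141
(0.004, 0, 0.008, 0) [-0.1005, 0.0013, -0.0] [0.0005, -0.0006, 0.0043]
```

Converted, -0.078 m / 0.6 = -0.13, -0.07 m / 0.6 = -0.1167, 0.004 rad / 3.1416 = 0.0013.

Emit:
jog_arm(
  segments=[
    [[-0.01,0.0017,0,0,0,0.0013,0.14],[-0.0217,0.0017,0,0,0,0.0013,0.14],[-0.0333,0.0017,0,0,0,0.0013,0.14],[-0.05,0.0017,0,0,0,0.0013,0.14],[-0.0667,0.0017,0,0,0,0.0013,0.14],[-0.0833,0.0017,0,0,0,0.0013,0.14],[-0.1,0.0017,0,0,0,0.0013,0.14],[-0.1167,0.0017,0,0,0,0.0013,0.14],[-0.13,0.0017,0,0,0,0.0013,0.14]],
  ],
)

```text
time_s: 15.72
eef_pos: [0.5757, 0.3164, 0.0082]
eef_rot: [-0.0, 0.526, 0.851, 0.001]
wrist_force: [-1.6, 4.4, 0.7]
opening: 0.142
grasp_force: 2.5
```

Emit:
jog_arm(
  segments=[
    [[-0.0133,0,0,0,0,0,0.14],[-0.0267,0,0,0,0,0,0.14],[-0.0367,0,0,0,0,0,0.14],[-0.0367,0,0,0,0,0,0.14]],
  ],
)

```text
time_s: 16.23
eef_pos: [0.5858, 0.2961, 0.0082]
eef_rot: [0.0, 0.526, 0.851, 0.001]
wrist_force: [-0.3, 1.2, 1.4]
opening: 0.139
grasp_force: 0.7
```

Emit:
jog_arm(
  segments=[
    [[0.025,0,0,0,0,0,0.14],[0.05,0,-0.0333,0,0,0,0.14],[0.1,0,-0.1167,0,0,0,0.14],[0.2,0,-0.15,0,0,0,0.14],[0.3,0,-0.2,0,0,0,0.14],[0.3,0,-0.2,0,0,0,0.14]],
  ],
)

```text
time_s: 16.98
eef_pos: [0.5036, 0.463, 0.1332]
eef_rot: [0.001, 0.523, 0.852, 0.004]
wrist_force: [0.4, -1.2, 0.7]
opening: 0.137
grasp_force: 0.0
```

Run:
```python
from h import *
rows()
im,d,K,D,V=cam('top'); cv2.imwrite('pics/f.png',im[140:320,60:300].repeat(3,0).repeat(3,1))
g=np.load('g.npy');M=np.array([[np.cos(g[2]),-np.sin(g[2])],[np.sin(g[2]),np.cos(g[2])]])
t=proj(np.c_[np.array([[.032,0],[.072,0],[.112,0]])@M.T+g[:2],[.035]*3],K,D,V)
print(((t-[60,140])*3).round())
```

```text
t 16.98 TCP guide [-0.1813  0.0019] z 0.1332 head 0.1 F [ 0.4 -1.2  0.7] open 0.137
[[495. 206.]
 [549. 179.]
 [603. 151.]]
```

View pics/f.png

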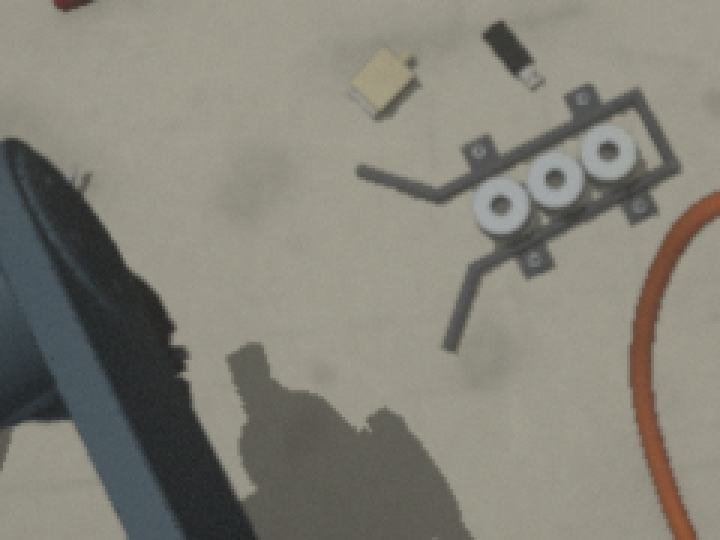

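All three couplings stand in a row in the slot (crop 502,205; 555,180; 608,151). The last is centred about 35 mm past the gate, so it is wholly past. The bystanders haven't moved and the arm is clear.

```bash
python3 -c "
from bench import workorder
print(workorder.hand_in())"
```

```text
the job is handed in; nothing more can be done
None
```

All three couplings stand upright in a row in the guide's slot, each wholly past the gate with about 15 mm to spare on the last; nothing else moved in the camera views, and the job was handed in after about 17 s of robot time.

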